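Touch-latch cupboard: press and push open

ROBOT

A 7-joint arm with a two-finger parallel gripper is mounted at the origin on a cart in front of the work surface, level with it; the furniture and walls round the work are solid. World frame = base frame: x ahead of the robot, y to its left, z up, the work surface at z = 0. Lengths are in m, angles in degrees, forces in N, time in s.
With the tool pointing down it reaches from about 0.4 to 0.85 m from the base axis. Payload 4.5 kg.
Tool frame: the origin (TCP) lies at the very end of the fingers, on their centre line; the grasp point (between the pads) lies 19 mm behind it; x points along the fingers, z is the direction in which the jaws open and shut, and the axes are right-handed (so a half turn about x gives the same grasp; the last joint's range is limited). The gripper opens to 85 mm and grips with 20 to 120 N. Pads are 22 mm wide; open, the fingers measure 114 mm over their backs; the gripper's body (76 mm by 85 mm) begins 54 mm behind the grasp point. The pads swing forward as they close: fully open they stand 13 mm farther back than shut.
Start: joints at [-61.146, 39.483, -11.15, 89.685, 9.013, 51.709, -12.324], TCP at [0.283, 0.557, 0.231] pointing down, gripper open.
Joint ranges: [-172.22, 172.22], [-26.19, 119.32], [-84.43, 86.54], [7.71, 146.69], [-57.33, 237.33], [2.42, 119.75], [-152.13, 152.13]. Speed limits (degrees/s): [147.25, 147.25, 180, 180, 180, 180, 180].

INTERFACE

Orientations are given as a 3x3 rotation matrix whose columns are the frame's x, y, z axes.
In Python, from bench import * gives the robot as it stands.
- The arm moves only by the tool carry_out, never from a script. Its argument "targets" is a list that holds one entry, the list of rows, each a list of 7 numbers: the shift along the tool's x, y, z in m, then the turn, a rotation vector about the tool's x, y, z in degrees, then the closure, from 0 (fully open) to 1 (shut). A call has exactly 5 rows; each row is the pose to reach, as a shift and turn from the pose commanded when the call began, along the tool's axes at that moment; what a row does not reach only later rows make up. A row lasts 1/12 s, in which the tool goes at most 41.7 mm and 7.16 degrees, less where a joint would pass 70% of its speed; a pose out of reach is approached as far as the arm can. A call with a gripper value outside its range is refused whole. The fingers move at their own pace and stop on an object; "newtons" is the grip in N (left out, the last holds). Time passes only in rows, so rows that repeat a pose let the fingers close, or fill a call up. It gives the time, the measured TCP pose, the force and the opening at its end, in the units of the state.
- sense(): the state, without advancing time (a new reading comes with each control period).
- capture(name): name is "side" or "top"; returns the picture (480x640x3 uint8, blue, green, red); there is no depth.
- camera_params(name): a dict with "fx", "fy", "cx", "cy" (pixels), "world_to_cam" (4x4, takes a point from world to camera coordinates). Camera axes: x right, y up, looking along -z (the intrinsics and any distortion apply to the point x, -y, -z); pixel columns grow to the right and rows downward; lengths in m; the calibration is good to about 2 mm. A picture is of the moment at which its call begins. camera_params takes no time and is no camera call.
- hand_in(): hands the job in, once; it reports no verdict.
The state is a dict: "t": time; "joints": joint angles; "qvel": joint speeds; "joint_torque": joint torques, N m; "tcp_pos": TCP position; "ee_rot": TCP orientation; "contact_force": force on the tool from outside, world axes, zero at the start; "torque": the same for the moment, N m; "finger_gap": finger opening in m.
Only numpy, scipy, OpenCV 4.12 (cv2) and the standard library are available. Lean on these libraries where they do the work, as an engineer would, in place of code of your own. Each camera call takes 0.05 s, during which the arm holds its last target. There are 200 camera calls.

TASK

Two small handle-free cupboards stand on the packing bench. Get at the sticker box in the one with the blue door: press its door in near the round steel mark until the spring catch lets it pop ajar, then push the door from behind with the fingers until it stands wide open, about square to the cupboard, and come away. Grasp and lift nothing, keep the grey door shut, and leave the sticker box and the other loose things where they are.

Things in the scene. Friction and masses are not known exactly. Their poses are not given: they have to be found in the camera images.
- blue: small touch-latch cupboard, plywood with a handle-free blue door, standing fast on the bench (fixed), 130 mm deep, 180 mm wide, 170 mm high; body origin at the centre of its underside, x axis pointing into it (away from its door), y axis towards its hinge side, z up
- grey: small touch-latch cupboard, plywood with a handle-free grey door, standing fast on the bench (fixed), 130 mm deep, 180 mm wide, 170 mm high; body origin at the centre of its underside, x axis pointing into it (away from its door), y axis towards its hinge side, z up; leave its door shut. The two cupboards may swap places
- blue_door (a joint): blue door's angle in rad about an upright hinge on the cupboard's y+ side (left, seen from the robot): 0 shut, negative pressed in (stop -0.045), positive open towards the robot (stop 1.6). Pressing the mark in 4 to 5 mm (3 to 5 N; stop at 6.5 mm) trips the catch; as the finger draws back a spring swings it to 0.5 to 0.6; friction holds it there and wherever it is then pushed (under 1 N); no relatching
- grey_door (a joint): opening angle of the grey door in rad, same mechanism; 0 shut
- blue_mark (a point): centre of the round steel mark (22 mm across) on the outer face of the blue door, moving with the door; x axis through the door to its inside, y along it to the hinge, z up. 145 mm from the hinge line, 35 mm from the free edge, 28 mm below the door's top edge (170 mm above the bench, level with the cupboard's top)
- blue_hinge (a point): point on the blue door's hinge line, level with the door's top edge; axes as the cupboard's. Door 14 mm thick, 180 mm long; its back face passes through the hinge line, 8 mm in front of the cupboard's boards when shut, and is bare from 110 mm above the bench up (a small catch bar lies lower)
- sticker_box: loose small white box, 73 x 108 x 52 mm, standing on the floor of the blue cupboard, behind its door; origin at the centre of its underside
- tape_gun: loose red packing-tape dispenser, 70 x 262 x 92 mm, bystander; origin at the centre of its underside
- sample_box: loose brown cardboard box, 69 x 133 x 60 mm, bystander; origin at the centre of its underside
- green_cup: loose green paper cup, 64 mm across, 64 mm high, bystander; origin at the centre of its underside
- charger_brick: loose flat black plastic brick, 65 x 100 x 35 mm, bystander; origin at the centre of its underside
- pocket_scale: loose flat pocket scale, 80 x 139 x 19 mm, bystander; origin at the centre of its underside

How it is judged:
By the outcome, as a careful person would: the job done as asked, in the order asked, and still so for the second after the job is handed in, with the robot touching nothing.
It also fails if it takes over 42 s, if anything falls off the work surface, if the arm or the gripper's body presses on something with over 40 N, if the wrist force passes 120 N, or if a joint passes its speed limit or range.

## Working session

There is one attempt and no reset: what is moved stays moved. The work goes in short steps, Python scripts to look and compute and a tool call to move; the robot and the scene stay as the last step left them, time stands still between calls to the robot, and variables do not carry over. Pictures are saved under pics/ and viewed, about 8 in all and at most 12, crops included, and the job is handed in when it is done.

Besides the shell and the picture viewer there is one more tool, called after "Call:" by a JSON object that holds its "name" and its "arguments", one argument or row to a line. carry_out: Moves the arm, as the interface text tells. Its arguments: {"type":"object","properties":{"targets":{"type":"array","items":{"type":"array","items":{"type":"array","items":{"type":"number"}}}},"newtons":{"type":"number"}},"required":["targets"]}

```bash
mkdir -p pics; ls
python3 - <<'E'
from bench import *
import cv2,numpy as np
for n in("side","top"):
    cv2.imwrite(f"pics/{n}0.png",capture(n)); p=camera_params(n)
    W=np.array(p["world_to_cam"]);print(n,{k:v for k,v in p.items() if k!="world_to_cam"},np.round(W,4).tolist(),np.round(np.linalg.inv(W)[:3,3],3))
s=sense();print(s["t"],np.round(s["tcp_pos"],4),np.round(s["ee_rot"],3).tolist())
E
```

```text
pics
side {'fx': 472.8874913579238, 'fy': 472.8874913579238, 'cx': 321.8733601614727, 'cy': 237.60654927465143} [[-0.4104, 0.9119, 0.0024, 0.2523], [-0.3629, -0.1657, 0.917, 0.0686], [0.8366, 0.3754, 0.3989, -1.8938], [0.0, 0.0, 0.0, 1.0]] [1.713 0.492 0.692]
top {'fx': 504.15810727222316, 'fy': 504.15810727222316, 'cx': 321.95784627004383, 'cy': 244.09161344357113} [[-0.0434, -0.9991, -0.0031, -0.0055], [0.7866, -0.0361, 0.6164, -0.5006], [-0.616, 0.0244, 0.7874, -1.2805], [0.0, 0.0, 0.0, 1.0]] [-0.395  0.008  1.317]
0.1 [0.2827 0.5568 0.2306] [[-0.001, -0.892, 0.453], [-0.002, 0.453, 0.892], [-1.0, -0.0, -0.002]]
```

View pics/side0.png

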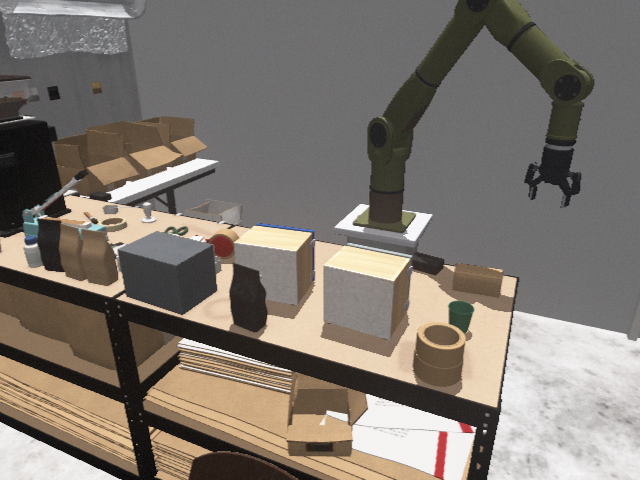

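View pics/top0.png

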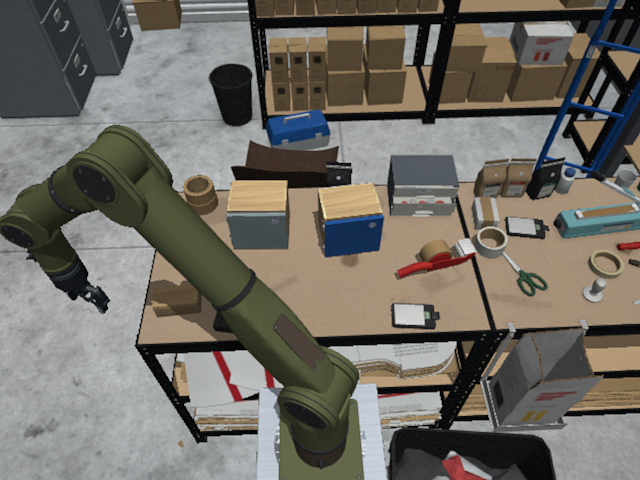

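```bash
cat > h.py <<'E'
import cv2,numpy as np
from bench import *
def ray(n,u,v,z=None,P=None):
    p=camera_params(n);T=np.linalg.inv(np.array(p["world_to_cam"]))
    d=T[:3,:3]@np.array([(u-p["cx"])/p["fx"],-(v-p["cy"])/p["fy"],-1.]);c=T[:3,3]
    if z is not None: return c+d*(z-c[2])/d[2]
    q,nn=P; return c+d*((q-c)@nn)/(d@nn)
def proj(n,X):
    p=camera_params(n);W=np.array(p["world_to_cam"]);x=W[:3,:3]@np.asarray(X)+W[:3,3]
    return np.array([p["cx"]-p["fx"]*x[0]/x[2],p["cy"]+p["fy"]*x[1]/x[2]])
E
python3 - <<'E'
from h import *
im=cv2.imread("pics/top0.png")
h=cv2.cvtColor(im,cv2.COLOR_BGR2HSV)
m=cv2.inRange(h,(100,120,40),(130,255,255));m[:170]=0;m[270:]=0;m[:,:300]=0;m[:,400:]=0
c=max(cv2.findContours(m,0,2)[0],key=cv2.contourArea)
a=cv2.approxPolyDP(c,3,True)[:,0];print(a.tolist(),cv2.contourArea(c))
for u,v in a: print(u,v,np.round(ray("top",u,v,0.17),3),np.round(ray("top",u,v,0.0),3))
cv2.imwrite("pics/c1.png",cv2.resize(im[170:275,215:395],None,fx=4.4,fy=4.4,interpolation=cv2.INTER_CUBIC))
E
```

```text
[[382, 215], [325, 222], [325, 255], [378, 249]] 1894.5
382 215 [ 0.605 -0.214  0.17 ] [ 0.754 -0.247  0.   ]
325 222 [ 0.585 -0.041  0.17 ] [ 0.731 -0.048  0.   ]
325 255 [ 0.462 -0.035  0.17 ] [ 0.589 -0.041  0.   ]
378 249 [ 0.477 -0.187  0.17 ] [ 0.606 -0.216  0.   ]
```

View pics/c1.png

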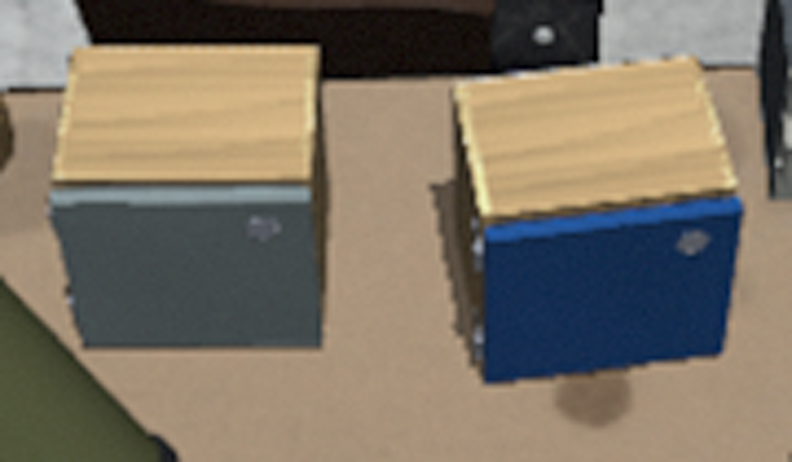

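Run:
```python
from h import *
f=lambda a,b:(215+(a+.5)/4.4-.5,170+(b+.5)/4.4-.5)
for nm,p,z in[("bl",(457,85),.17),("br",(693,60),.17),("fr",(737,190),.17),("fl",(482,218),.17),("mark",(692,242),.142),("dl",(485,228),.17),("dr",(742,199),.17),("dol",(487,240),.17),("dor",(739,211),.17),("gfr",(311,185),.17),("gdor",(310,202),.17)]:
    print(nm,np.round(ray("top",*f(*p),z),4))
print("tape left",ray("top",395,275,0.01))
im=cv2.imread("pics/side0.png");cv2.imwrite("pics/c2.png",cv2.resize(im[215:305,225:325],None,fx=6,fy=6,interpolation=cv2.INTER_CUBIC))
for ps in [(0.5989,-.2,.142)]: print(proj("top",ps))
```

```text
bl [ 0.7236 -0.0264  0.17  ]
br [ 0.7408 -0.1983  0.17  ]
fr [ 0.6141 -0.2154  0.17  ]
fl [ 0.5967 -0.0386  0.17  ]
mark [ 0.5923 -0.1841  0.142 ]
dl [ 0.5876 -0.0402  0.17  ]
dr [ 0.6057 -0.2179  0.17  ]
dol [ 0.5769 -0.041   0.17  ]
dor [ 0.5949 -0.2146  0.17  ]
gfr [0.6323 0.0782 0.17  ]
gdor [0.6167 0.0789 0.17  ]
tape left [ 0.4934797  -0.25649281  0.01      ]
[376.83629498 222.77595302]
```

View pics/c2.png

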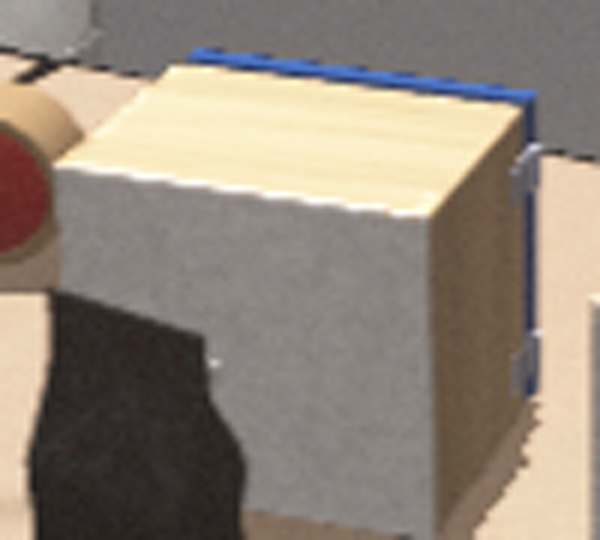

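```bash
cat >> h.py <<'E'
from scipy.spatial.transform import Rotation as Ro
yaw=np.radians(5.7);n=np.array([np.cos(yaw),np.sin(yaw),0]);e=np.array([np.sin(yaw),-np.cos(yaw),0]);H=np.array([.588,-.040,0])
def tool(tilt=0,y=None):
    y=-n if y is None else y; x=np.array([0,0,-1.]);z=np.cross(x,y)
    return np.stack([x,y,z],1)@Ro.from_rotvec([0,0,-tilt],degrees=True).as_matrix()
def plan(wps,p=None,R=None):
    s=sense();p=np.array(s["tcp_pos"]) if p is None else p;R=np.array(s["ee_rot"]) if R is None else R
    for q,Q in wps:
        d=R.T@(np.array(q)-p);w=Ro.from_matrix(R.T@Q).as_rotvec(degrees=True)
        print(np.round(d,4),np.round(w,1),"|",round(np.linalg.norm(d),3),round(np.linalg.norm(w),1)); p,R=np.array(q),Q
def st():
    s=sense();print(s["t"],np.round(s["tcp_pos"],4),np.round(s["ee_rot"],3).tolist(),np.round(s["contact_force"],2),s["finger_gap"],np.round(s["joints"],0))
E
python3 - <<'E'
from h import *
T=tool(15);V=tool()
plan([((.36,.39,.26),V),((.42,.20,.26),V),((.46,.0,.26),V),((.49,-.18,.25),V),((.535,-.19,.139),T)])
E
```

```text
[-0.0292 -0.1444 -0.1138] [-32.6  -0.1  -0. ] | 0.186 32.6
[ 0.     -0.0408 -0.195 ] [0. 0. 0.] | 0.199 0.0
[ 0.     -0.0199 -0.203 ] [0. 0. 0.] | 0.204 0.0
[ 0.01   -0.012  -0.1821] [0. 0. 0.] | 0.183 0.0
[ 0.111  -0.0438 -0.0144] [  0.  -0. -15.] | 0.12 15.0
```

Call:
{"name": "carry_out", "arguments": {
  "targets": [
    [[-0.006,-0.029,-0.023,-6.5,0,0,1],[-0.012,-0.058,-0.046,-13,0,0,1],[-0.018,-0.087,-0.069,-19.5,0,0,1],[-0.024,-0.116,-0.092,-26,0,0,1],[-0.029,-0.144,-0.114,-32.6,0,0,1]]
  ],
  "newtons": 40
}}

```text
t: 0.52
tcp_pos: [0.3602, 0.3884, 0.2603]
ee_rot: [[-0.0, -0.995, -0.105], [-0.001, -0.105, 0.995], [-1.0, 0.0, -0.001]]
contact_force: [0.4, -0.5, -0.6]
finger_gap: 0.0259
```

Call:
{"name": "carry_out", "arguments": {
  "targets": [
    [[0,-0.008,-0.039,0,0,0,1],[0,-0.016,-0.078,0,0,0,1],[0,-0.024,-0.117,0,0,0,1],[0,-0.032,-0.156,0,0,0,1],[0,-0.041,-0.195,0,0,0,1]]
  ]
}}

```text
t: 0.93
tcp_pos: [0.4197, 0.1984, 0.2602]
ee_rot: [[-0.0, -0.995, -0.099], [-0.0, -0.099, 0.995], [-1.0, 0.001, -0.0]]
contact_force: [0.1, 0.2, 0.6]
finger_gap: 0.0003
```

Call:
{"name": "carry_out", "arguments": {
  "targets": [
    [[0,-0.004,-0.04,0,0,0,1],[0,-0.008,-0.081,0,0,0,1],[0,-0.012,-0.122,0,0,0,1],[0,-0.016,-0.163,0,0,0,1],[0,-0.02,-0.203,0,0,0,1]]
  ]
}}

```text
t: 1.35
tcp_pos: [0.4596, -0.0018, 0.2602]
ee_rot: [[-0.0, -0.995, -0.099], [-0.0, -0.099, 0.995], [-1.0, 0.0, -0.0]]
contact_force: [1.1, 0.1, 0.2]
finger_gap: 0.0001
```

Call:
{"name": "carry_out", "arguments": {
  "targets": [
    [[0.002,-0.002,-0.038,0,0,0,1],[0.004,-0.005,-0.077,0,0,0,1],[0.006,-0.008,-0.115,0,0,0,1],[0.008,-0.01,-0.15,0,0,0,1],[0.01,-0.012,-0.182,0,0,0,1]]
  ]
}}

```text
t: 1.77
tcp_pos: [0.4893, -0.1823, 0.2498]
ee_rot: [[-0.001, -0.995, -0.097], [-0.0, -0.097, 0.995], [-1.0, 0.001, -0.0]]
contact_force: [0.5, 0.6, 0.5]
finger_gap: -0.0003
```

Run:
```python
from h import *
st();plan([((.535,-.19,.139),tool(15))])
```

```text
1.7667 [ 0.4893 -0.1823  0.2498] [[-0.001, -0.995, -0.097], [-0.0, -0.097, 0.995], [-1.0, 0.001, -0.0]] [0.53 0.58 0.51] -0.0002713612642638497 [ 30.  32. -24. 106.  17.  46.  94.]
[ 0.1108 -0.0448 -0.0121] [ -0.1  -0.  -15. ] | 0.12 15.0
```

Call:
{"name": "carry_out", "arguments": {
  "targets": [
    [[0.025,-0.01,-0.003,0,0,-4,1],[0.055,-0.021,-0.006,0,0,-8,1],[0.085,-0.034,-0.009,0,0,-12,1],[0.111,-0.044,-0.012,0,0,-15,1],[0.111,-0.044,-0.012,0,0,-15,1]]
  ]
}}

```text
t: 2.18
tcp_pos: [0.5306, -0.187, 0.1342]
ee_rot: [[0.249, -0.964, -0.098], [0.028, -0.094, 0.995], [-0.968, -0.25, 0.003]]
contact_force: [0.1, -0.9, -0.4]
finger_gap: 0.0002
```

Run:
```python
from h import *
im=capture("top");cv2.imwrite("pics/t2.png",cv2.resize(im[150:300,250:450],None,fx=4,fy=4,interpolation=cv2.INTER_CUBIC))
st();R=np.array(sense()["ee_rot"]);p=np.array(sense()["tcp_pos"]);print(R.T@n, (p-H)@e,(p-H)@n)
```

```text
2.2333 [ 0.5319 -0.1869  0.1366] [[0.25, -0.963, -0.099], [0.027, -0.095, 0.995], [-0.968, -0.251, 0.002]] [ 0.49  0.16 -0.15] 0.00019619533343995168 [ 28.  40. -16. 118.  26.  10.  88.]
[ 2.51296911e-01 -9.67909809e-01  6.81522920e-04] 0.14058183178254077 -0.0704203235532493
```

View pics/t2.png

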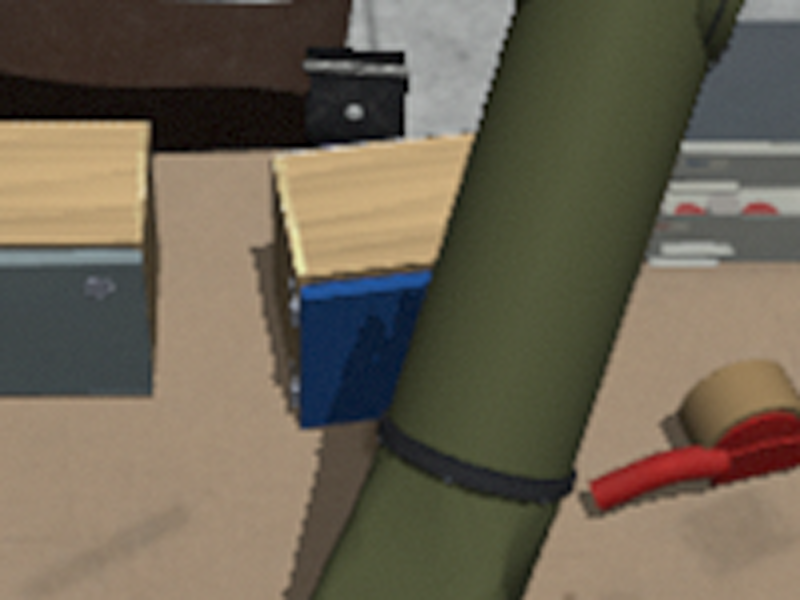

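Call:
{"name": "carry_out", "arguments": {
  "targets": [
    [[0.001,-0.009,-0.001,0,0,0,1],[0.003,-0.018,-0.002,0,0,0,1],[0.005,-0.026,-0.003,0,0,0,1],[0.0075,-0.034,-0.004,0,0,0,1],[0.0075,-0.034,-0.004,0,0,0,1]]
  ]
}}

```text
t: 2.65
tcp_pos: [0.5728, -0.1873, 0.1425]
ee_rot: [[0.262, -0.96, -0.1], [0.026, -0.096, 0.995], [-0.965, -0.263, -0.001]]
contact_force: [1.3, 0.3, 0.0]
finger_gap: 0.0001
```

```bash
cat >> h.py <<'E'
def rel():
    st();s=sense();R=np.array(s["ee_rot"]);p=np.array(s["tcp_pos"]);print("n in tool",np.round(R.T@n,3),"e,n:", np.round([(p-H)@e,(p-H)@n],4))
E
python3 -c "
from h import *
capture('top');rel()"
```

```text
2.7 [ 0.5712 -0.1874  0.1418] [[0.259, -0.961, -0.099], [0.026, -0.096, 0.995], [-0.965, -0.261, -0.0]] [-0.71  0.46 -0.92] 0.000139502366770133 [ 28.  41. -18. 112.  25.  15.  88.]
n in tool [ 0.261 -0.965 -0.   ] e,n: [ 0.145  -0.0314]
```

Call:
{"name": "carry_out", "arguments": {
  "targets": [
    [[0.0005,-0.0019,0,0,0,0,1],[0.001,-0.0038,0,0,0,0,1],[0.0015,-0.0057,0,0,0,0,1],[0.0019,-0.007,0,0,0,0,1],[0.0019,-0.007,0,0,0,0,1]]
  ]
}}

```text
t: 3.12
tcp_pos: [0.5772, -0.1867, 0.1408]
ee_rot: [[0.258, -0.961, -0.099], [0.026, -0.096, 0.995], [-0.966, -0.259, 0.0]]
contact_force: [-0.9, -0.3, 0.4]
finger_gap: -0.0002
```

```bash
python3 -c "
from h import *
capture('top');rel()"
```

```text
3.1667 [ 0.577  -0.1868  0.1407] [[0.257, -0.961, -0.099], [0.026, -0.096, 0.995], [-0.966, -0.259, 0.0]] [-0.51  0.79  0.09] -9.473703775672854e-05 [ 27.  42. -18. 111.  25.  15.  88.]
n in tool [ 0.259 -0.966  0.   ] e,n: [ 0.1449 -0.0255]
```

Call:
{"name": "carry_out", "arguments": {
  "targets": [
    [[0.0003,-0.001,0,0,0,0,1],[0.0005,-0.002,0,0,0,0,1],[0.0008,-0.003,0,0,0,0,1],[0.001,-0.004,0,0,0,0,1],[0.001,-0.004,0,0,0,0,1]]
  ]
}}

```text
t: 3.58
tcp_pos: [0.5815, -0.1863, 0.1409]
ee_rot: [[0.258, -0.961, -0.099], [0.026, -0.096, 0.995], [-0.966, -0.259, 0.0]]
contact_force: [0.3, 0.5, 0.3]
finger_gap: 0.0002
```

Call:
{"name": "carry_out", "arguments": {
  "targets": [
    [[0.0003,-0.001,0,0,0,0,1],[0.0005,-0.002,0,0,0,0,1],[0.0005,-0.002,0,0,0,0,1],[0.0005,-0.002,0,0,0,0,1],[0.0005,-0.002,0,0,0,0,1]]
  ]
}}

```text
t: 4.0
tcp_pos: [0.583, -0.1862, 0.1408]
ee_rot: [[0.257, -0.961, -0.099], [0.026, -0.096, 0.995], [-0.966, -0.259, 0.0]]
contact_force: [-0.1, 0.2, -1.0]
finger_gap: 0.0003
```

Call:
{"name": "carry_out", "arguments": {
  "targets": [
    [[0.0003,-0.001,0,0,0,0,1],[0.0005,-0.002,0,0,0,0,1],[0.0008,-0.003,0,0,0,0,1],[0.001,-0.004,0,0,0,0,1],[0.001,-0.004,0,0,0,0,1]]
  ]
}}

```text
t: 4.42
tcp_pos: [0.5861, -0.1862, 0.1407]
ee_rot: [[0.255, -0.962, -0.099], [0.025, -0.095, 0.995], [-0.967, -0.256, -0.0]]
contact_force: [-3.9, -1.2, 2.1]
finger_gap: -0.0003
```

Call:
{"name": "carry_out", "arguments": {
  "targets": [
    [[0.0003,-0.001,0,0,0,0,1],[0.0005,-0.002,0,0,0,0,1],[0.0005,-0.002,0,0,0,0,1],[0.0005,-0.002,0,0,0,0,1],[0.0005,-0.002,0,0,0,0,1]]
  ]
}}

```text
t: 4.83
tcp_pos: [0.5886, -0.186, 0.1407]
ee_rot: [[0.256, -0.962, -0.099], [0.025, -0.095, 0.995], [-0.966, -0.257, -0.0]]
contact_force: [-4.0, -1.5, 2.7]
finger_gap: -0.0002
```

Call:
{"name": "carry_out", "arguments": {
  "targets": [
    [[0.0002,-0.0008,0,0,0,0,1],[0.0004,-0.0015,0,0,0,0,1],[0.0004,-0.0015,0,0,0,0,1],[0.0004,-0.0015,0,0,0,0,1],[0.0004,-0.0015,0,0,0,0,1]]
  ]
}}

```text
t: 5.25
tcp_pos: [0.5898, -0.1859, 0.1407]
ee_rot: [[0.256, -0.962, -0.098], [0.025, -0.095, 0.995], [-0.966, -0.257, -0.0]]
contact_force: [-6.1, -1.4, 2.5]
finger_gap: -0.0001
```

Call:
{"name": "carry_out", "arguments": {
  "targets": [
    [[-0.002,0.008,0,0,0,0,1],[-0.004,0.016,0,0,0,0,1],[-0.006,0.024,0,0,0,4,1],[-0.008,0.032,0,0,0,8,1],[-0.01,0.04,0,0,0,12,1]]
  ]
}}

```text
t: 5.67
tcp_pos: [0.5497, -0.1892, 0.1409]
ee_rot: [[0.051, -0.994, -0.099], [0.006, -0.099, 0.995], [-0.999, -0.051, 0.001]]
contact_force: [-0.2, 0.1, -0.2]
finger_gap: -0.0001
```

Run:
```python
from h import *
im=capture("side");cv2.imwrite("pics/s3.png",cv2.resize(im[170:310,200:360],None,fx=4,fy=4,interpolation=cv2.INTER_CUBIC))
rel();plan([((.47,-.19,.15),tool()),((.47,-.19,.25),tool())])
```

```text
5.7167 [ 0.551  -0.1887  0.141 ] [[0.05, -0.994, -0.1], [0.006, -0.1, 0.995], [-0.999, -0.05, 0.001]] [ 0.41 -0.87  0.57] -0.00024747563074378 [ 26.  43. -19. 104.  22.  33.  89.]
n in tool [ 0.05  -0.999 -0.001] e,n: [ 0.1443 -0.0515]
[-0.0131  0.0802  0.0068] [0.1 0.  2.9] | 0.082 2.9
[-0.1  0.   0. ] [0. 0. 0.] | 0.1 0.0
```

View pics/s3.png

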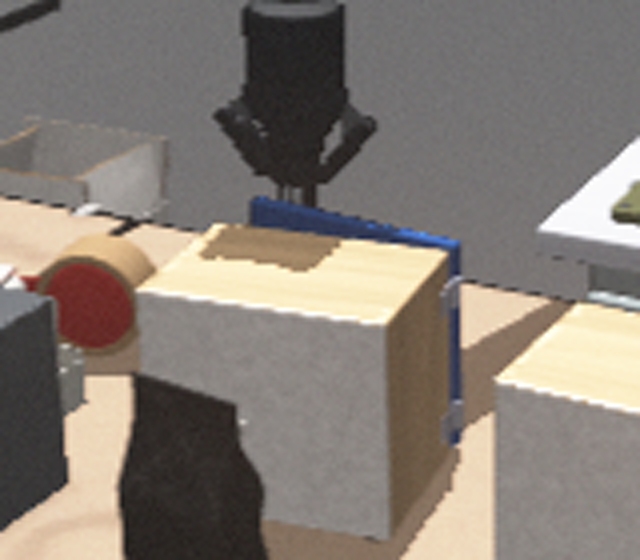

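Call:
{"name": "carry_out", "arguments": {
  "targets": [
    [[-0.002,0.02,0.0015,0,0,1,1],[-0.005,0.04,0.003,0,0,2,1],[-0.009,0.06,0.005,0,0,3,1],[-0.013,0.08,0.007,0,0,3,1],[-0.013,0.08,0.007,0,0,3,1]]
  ]
}}

```text
t: 6.13
tcp_pos: [0.465, -0.1907, 0.1493]
ee_rot: [[-0.002, -0.995, -0.098], [-0.0, -0.098, 0.995], [-1.0, 0.002, 0.0]]
contact_force: [-0.7, 0.2, -1.0]
finger_gap: 0.0002
```

Call:
{"name": "carry_out", "arguments": {
  "targets": [
    [[-0.03,0,0,0,0,0,1],[-0.06,0,0,0,0,0,1],[-0.09,0,0,0,0,0,1],[-0.1,0,-0.02,0,0,0,1],[-0.1,0,-0.05,0,0,0,1]]
  ]
}}

```text
t: 6.55
tcp_pos: [0.4779, -0.2379, 0.2529]
ee_rot: [[0.01, -0.994, -0.106], [-0.001, -0.106, 0.994], [-1.0, -0.01, -0.002]]
contact_force: [-0.2, -0.5, -0.1]
finger_gap: 0.0001
```

Run:
```python
from h import *
im=capture("side");cv2.imwrite("pics/s4.png",cv2.resize(im[170:310,200:360],None,fx=4,fy=4,interpolation=cv2.INTER_CUBIC))
rel()
for a in (.45,.5,.55,.6):
    print(a,[np.round(4*(proj("side",H+[0,0,.17]+r*(np.cos(a)*e-np.sin(a)*n))-[200,170])) for r in (0,.18)])
```

```text
6.6 [ 0.4765 -0.2482  0.2511] [[0.008, -0.996, -0.094], [-0.007, -0.094, 0.996], [-1.0, -0.008, -0.008]] [ 0.98 -6.75 -0.02] 5.547986778846796e-05 [ 37.  32. -24. 104.  17.  47. 100.]
n in tool [ 0.008 -1.     0.005] e,n: [ 0.1961 -0.1317]
0.45 [array([452., 246.]), array([289., 182.])]
0.5 [array([452., 246.]), array([298., 179.])]
0.55 [array([452., 246.]), array([307., 177.])]
0.6 [array([452., 246.]), array([317., 174.])]
```

View pics/s4.png

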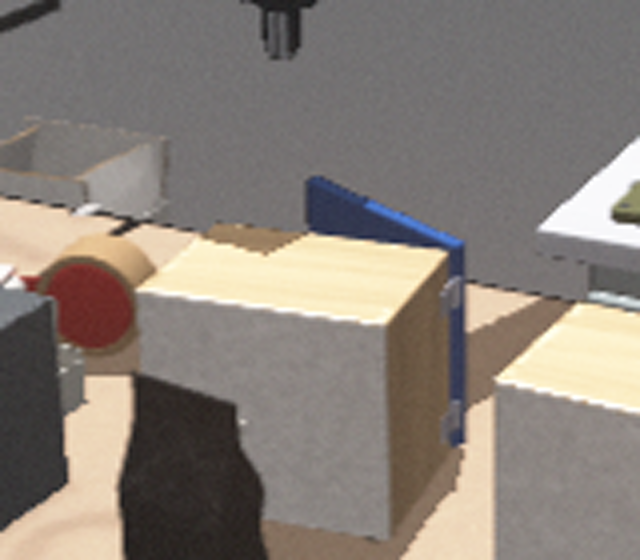

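```bash
sed -i 's/H=np.array(\[.588,-.040,0\])/H=np.array([.591,-.040,0])/' h.py
cat >> h.py <<'E'
def cpt(a,r,z=.125):
    d=np.cos(a)*e-np.sin(a)*n;m=np.cos(a)*n+np.sin(a)*e
    return H+r*d+(.011*np.cos(a)+.0145*np.sin(a))*m+[0,0,z]
E
python3 - <<'E'
from h import *
rel();V=tool();q=H+.140*e-.04*n
print(q)
plan([(q+[0,0,.25],V),(q+[0,0,.125],V)])
print("rel. to insert pose:");R=V;q0=q+[0,0,.125]
for a,r in[(.6,.13),(.7,.13),(.8,.13),(.9,.127),(1.,.125),(1.1,.123),(1.2,.12),(1.3,.12),(1.4,.118),(1.5,.116),(1.55,.115)]:
    print(a,np.round(R.T@(cpt(a,r)-q0),4),np.round(cpt(a,r),3))
E
```

```text
6.6 [ 0.4765 -0.2482  0.2511] [[0.008, -0.996, -0.094], [-0.007, -0.094, 0.996], [-1.0, -0.008, -0.008]] [ 0.98 -6.75 -0.02] 5.547986778846796e-05 [ 37.  32. -24. 104.  17.  47. 100.]
n in tool [ 0.008 -1.     0.005] e,n: [ 0.1958 -0.1347]
[ 0.56510254 -0.18328057  0.        ]
[ 0.0013 -0.0943  0.0563] [-0.3 -0.5  0.4] | 0.11 0.7
[0.125 0.    0.   ] [0. 0. 0.] | 0.125 0.0
rel. to insert pose:
0.6 [0.     0.0192 0.023 ] [ 0.544 -0.162  0.125]
0.7 [0.     0.0302 0.0291] [ 0.532 -0.157  0.125]
0.8 [0.     0.0407 0.0365] [ 0.521 -0.151  0.125]
0.9 [0.     0.0482 0.0468] [ 0.513 -0.141  0.125]
1.0 [0.     0.0554 0.0572] [ 0.504 -0.132  0.125]
1.1 [0.     0.0615 0.0682] [ 0.497 -0.121  0.125]
1.2 [0.     0.0655 0.0802] [ 0.492 -0.11   0.125]
1.3 [0.     0.0711 0.0916] [ 0.485 -0.099  0.125]
1.4 [0.     0.0735 0.104 ] [ 0.482 -0.087  0.125]
1.5 [0.     0.0746 0.1166] [ 0.479 -0.075  0.125]
1.55 [0.     0.0747 0.1229] [ 0.479 -0.068  0.125]
```

Call:
{"name": "carry_out", "arguments": {
  "targets": [
    [[0,-0.025,0.015,0,0,0,1],[0.001,-0.05,0.03,0,0,0,1],[0.001,-0.075,0.045,-0.3,-0.5,0.4,1],[0.001,-0.094,0.056,-0.3,-0.5,0.4,1],[0.001,-0.094,0.056,-0.3,-0.5,0.4,1]]
  ]
}}

```text
t: 7.02
tcp_pos: [0.5672, -0.17, 0.2482]
ee_rot: [[-0.0, -0.994, -0.111], [0.012, -0.111, 0.994], [-1.0, -0.001, 0.012]]
contact_force: [0.8, 0.7, -0.1]
finger_gap: -0.0003
```

Run:
```python
from h import *
capture("side");rel();V=tool();q=H+.140*e-.04*n
plan([(q+[0,0,.125],V)])
```

```text
7.0667 [ 0.5647 -0.1724  0.2479] [[-0.004, -0.994, -0.109], [0.01, -0.109, 0.994], [-1.0, 0.003, 0.01]] [-0.69 -0.   -0.18] 0.00010800760445020225 [ 26.  37. -23.  94.  17.  53.  93.]
n in tool [-0.003 -1.    -0.009] e,n: [ 0.1291 -0.0393]
[ 0.1227  0.0005 -0.0122] [ 0.5  0.6 -0.1] | 0.123 0.8
```

Call:
{"name": "carry_out", "arguments": {
  "targets": [
    [[0.01,0,-0.006,0,0,0,1],[0.04,0,-0.011,0,0,0,1],[0.075,0,-0.011,0.5,0.6,0,1],[0.11,0,-0.011,0.5,0.6,0,1],[0.123,0,-0.011,0.5,0.6,0,1]]
  ]
}}

```text
t: 7.48
tcp_pos: [0.5576, -0.1868, 0.12]
ee_rot: [[-0.014, -0.995, -0.094], [-0.002, -0.094, 0.996], [-1.0, 0.014, -0.001]]
contact_force: [-0.3, 1.3, -0.4]
finger_gap: -0.0001
```

Run:
```python
from h import *
im=capture("side");cv2.imwrite("pics/s5.png",cv2.resize(im[170:310,200:360],None,fx=4,fy=4,interpolation=cv2.INTER_CUBIC))
rel();s=sense();R=np.array(s["ee_rot"])
for a,r in[(.6,.13),(.7,.13),(.8,.13),(.9,.127),(1.,.125)]: print(a,np.round(R.T@(cpt(a,r)-s["tcp_pos"]),4))
```

```text
7.5333 [ 0.5571 -0.1866  0.1191] [[-0.016, -0.995, -0.094], [-0.001, -0.094, 0.996], [-1.0, 0.016, 0.0]] [ 0.15 -0.96 -1.09] 0.000298602037418733 [ 24.  46. -19. 101.  23.  38.  88.]
n in tool [-0.016 -1.     0.005] e,n: [ 0.1425 -0.0483]
0.6 [-0.0057  0.0111  0.0254]
0.7 [-0.0055  0.0221  0.0315]
0.8 [-0.0053  0.0327  0.0388]
0.9 [-0.0052  0.0402  0.0491]
1.0 [-0.0051  0.0475  0.0595]
```

View pics/s5.png

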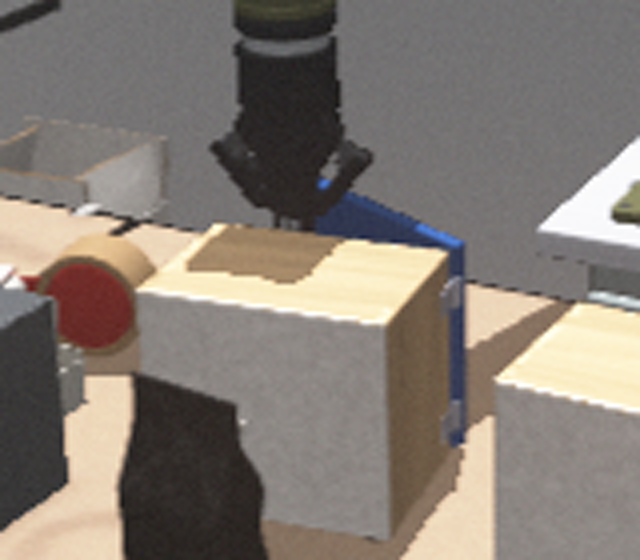

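Call:
{"name": "carry_out", "arguments": {
  "targets": [
    [[-0.003,0.005,0.013,0,0,0,1],[-0.006,0.011,0.025,0,0,0,1],[-0.006,0.022,0.031,0,0,0,1],[-0.006,0.032,0.039,0,0,0,1],[-0.006,0.04,0.049,0,0,0,1]]
  ]
}}

```text
t: 7.95
tcp_pos: [0.5176, -0.1423, 0.132]
ee_rot: [[-0.004, -0.996, -0.093], [-0.004, -0.093, 0.996], [-1.0, 0.004, -0.004]]
contact_force: [0.2, -0.9, 1.1]
finger_gap: -0.0
```

Run:
```python
from h import *
im=capture("side");cv2.imwrite("pics/s6.png",cv2.resize(im[170:310,200:360],None,fx=4,fy=4,interpolation=cv2.INTER_CUBIC))
rel();s=sense();R=np.array(s["ee_rot"])
for a,r in[(.9,.127),(1.,.125),(1.1,.123),(1.2,.12),(1.3,.12),(1.4,.118),(1.5,.116),(1.55,.115)]: print(a,np.round(R.T@(cpt(a,r)-s["tcp_pos"]),4))
```

```text
8.0 [ 0.515  -0.1398  0.1318] [[-0.008, -0.995, -0.095], [-0.002, -0.095, 0.995], [-1.0, 0.008, -0.002]] [-2.96  2.41  0.56] -0.00013153874932629432 [ 21.  42. -18. 110.  23.  32.  83.]
n in tool [-0.008 -1.     0.004] e,n: [ 0.0918 -0.0855]
0.9 [ 0.0069  0.0026 -0.0014]
1.0 [0.0069 0.0098 0.0089]
1.1 [0.0069 0.016  0.0199]
1.2 [0.007  0.02   0.0319]
1.3 [0.007  0.0257 0.0433]
1.4 [0.007  0.0282 0.0557]
1.5 [0.007  0.0293 0.0682]
1.55 [0.007  0.0294 0.0745]
```

View pics/s6.png

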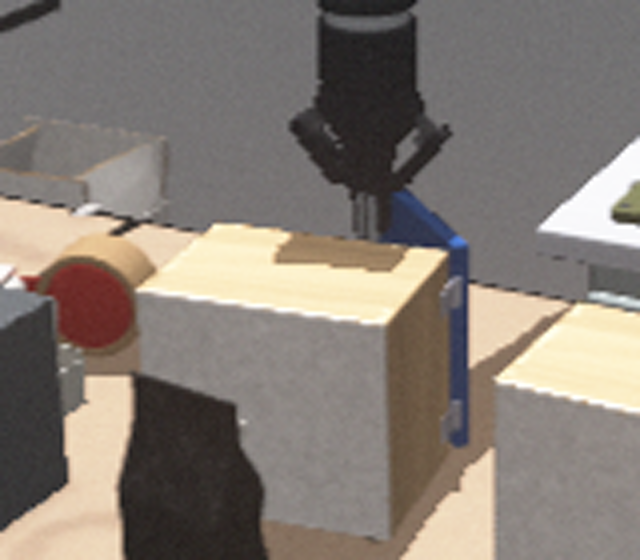

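Call:
{"name": "carry_out", "arguments": {
  "targets": [
    [[0.001,0.006,0.004,0,0,0,1],[0.002,0.01,0.009,0,0,0,1],[0.003,0.016,0.02,0,0,0,1],[0.003,0.02,0.032,0,0,0,1],[0.003,0.023,0.038,0,0,0,1]]
  ]
}}

```text
t: 8.42
tcp_pos: [0.4904, -0.1057, 0.1298]
ee_rot: [[-0.006, -0.996, -0.094], [-0.005, -0.094, 0.996], [-1.0, 0.007, -0.004]]
contact_force: [-2.3, -2.3, 14.2]
finger_gap: 0.0001
```

Call:
{"name": "carry_out", "arguments": {
  "targets": [
    [[0,0.002,0.006,0,0,0,1],[0,0.004,0.012,0,0,0,1],[0,0.005,0.018,0,0,0,1],[0,0.006,0.025,0,0,0,1],[0,0.006,0.031,0,0,0,1]]
  ]
}}

```text
t: 8.83
tcp_pos: [0.4818, -0.0756, 0.1292]
ee_rot: [[-0.006, -0.996, -0.094], [-0.004, -0.094, 0.996], [-1.0, 0.007, -0.003]]
contact_force: [-2.5, -1.1, 9.7]
finger_gap: -0.0002
```

Run:
```python
from h import *
im=capture("side");cv2.imwrite("pics/s7.png",cv2.resize(im[170:310,200:360],None,fx=4,fy=4,interpolation=cv2.INTER_CUBIC))
rel();s=sense();R=np.array(s["ee_rot"])
for a,r in[(1.3,.115),(1.4,.115),(1.5,.115),(1.55,.115)]: print(a,np.round(R.T@(cpt(a,r)-s["tcp_pos"]),4))
for a in (1.3,1.4,1.5,1.57):
    print(a,[np.round(4*(proj("side",H+[0,0,.17]+r*(np.cos(a)*e-np.sin(a)*n))-[200,170])) for r in (0,.18)])
```

```text
8.8833 [ 0.4817 -0.0738  0.1291] [[-0.006, -0.995, -0.096], [-0.003, -0.096, 0.995], [-1.0, 0.007, -0.002]] [-2.86  0.49  7.47] 6.798184999223939e-05 [ 13.  40. -15. 118.  23.  25.  75.]
n in tool [-0.007 -1.     0.004] e,n: [ 0.0228 -0.1121]
1.3 [ 0.0041 -0.0059 -0.0242]
1.4 [ 0.0041 -0.0016 -0.0126]
1.5 [ 0.0041  0.0015 -0.0005]
1.55 [0.0041 0.0026 0.0057]
1.3 [array([451., 247.]), array([466., 160.])]
1.4 [array([451., 247.]), array([489., 161.])]
1.5 [array([451., 247.]), array([511., 162.])]
1.57 [array([451., 247.]), array([526., 164.])]
```

View pics/s7.png

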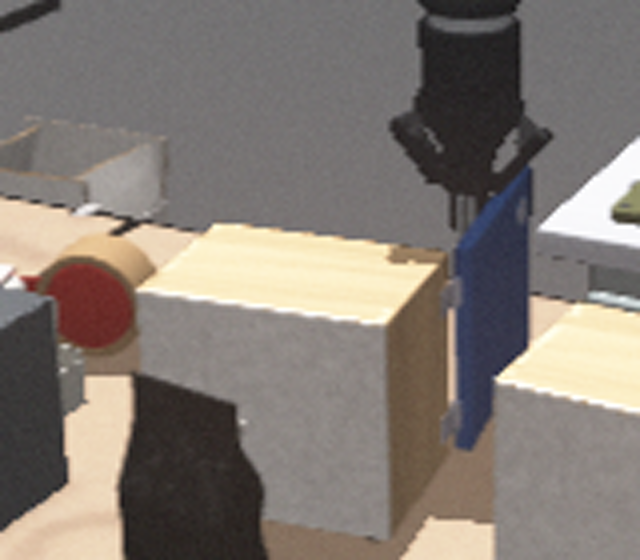

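Call:
{"name": "carry_out", "arguments": {
  "targets": [
    [[-0.004,0,0,0,0,0,1],[-0.01,0,0,0,0,0,1],[-0.01,0.001,0.002,0,0,0,1],[-0.01,0.002,0.004,0,0,0,1],[-0.01,0.002,0.005,0,0,0,1]]
  ]
}}

```text
t: 9.3
tcp_pos: [0.4794, -0.0696, 0.1383]
ee_rot: [[-0.007, -0.995, -0.095], [-0.002, -0.095, 0.995], [-1.0, 0.007, -0.002]]
contact_force: [-0.0, 0.7, -1.1]
finger_gap: 0.0001
```

Call:
{"name": "carry_out", "arguments": {
  "targets": [
    [[0,0,-0.008,0,0,0,1],[0,0,-0.018,0,0,0,1],[0,0,-0.025,0,0,0,1],[-0.03,0,-0.025,0,0,0,1],[-0.07,0,-0.025,0,0,0,1]]
  ]
}}

```text
t: 9.72
tcp_pos: [0.4801, -0.0961, 0.2065]
ee_rot: [[-0.015, -0.996, -0.093], [-0.002, -0.093, 0.996], [-1.0, 0.015, -0.001]]
contact_force: [0.6, -0.7, -1.0]
finger_gap: -0.0002
```

Call:
{"name": "carry_out", "arguments": {
  "targets": [
    [[-0.03,0,0,0,0,0,1],[-0.05,0,-0.03,0,0,0,1],[-0.05,0,-0.07,0,0,0,1],[-0.05,0,-0.11,0,0,0,1],[-0.05,0,-0.15,0,0,0,1]]
  ]
}}

```text
t: 10.13
tcp_pos: [0.4969, -0.2467, 0.2593]
ee_rot: [[-0.006, -0.995, -0.095], [-0.003, -0.095, 0.996], [-1.0, 0.006, -0.003]]
contact_force: [0.9, 0.2, -0.6]
finger_gap: -0.0
```

Run:
```python
from h import *
a=capture("side");b=capture("top")
f=lambda x:cv2.resize(x,None,fx=3,fy=3,interpolation=cv2.INTER_CUBIC)
cv2.imwrite("pics/f8.png",np.hstack([f(a[160:320,210:340]),f(b[160:320,280:410])]));rel()
for A in (1.45,1.5,1.55,1.6):
    d=np.cos(A)*e-np.sin(A)*n;m=np.cos(A)*n+np.sin(A)*e
    P=H+.18*d-.014*m+[0,0,.17];Q=H+.18*d+[0,0,.17]
    print(A,np.round(3*(proj("side",P)-[210,160])),np.round(3*(proj("top",P)-[280,160])+[390,0]),np.round(3*(proj("top",Q)-[280,160])+[390,0]))
```

```text
10.2333 [ 0.4954 -0.254   0.258 ] [[-0.008, -0.997, -0.081], [-0.008, -0.081, 0.997], [-1.0, 0.008, -0.007]] [-0.41  0.24 -0.39] 0.00017424951010334134 [ 36.  33. -22.  99.  17.  51. 101.]
n in tool [-0.008 -1.     0.018] e,n: [ 0.2034 -0.1164]
1.45 [358. 152.] [561. 327.] [575. 324.]
1.5 [366. 153.] [551. 328.] [566. 326.]
1.55 [374. 154.] [542. 329.] [556. 327.]
1.6 [382. 155.] [532. 330.] [547. 328.]
```

View pics/f8.png

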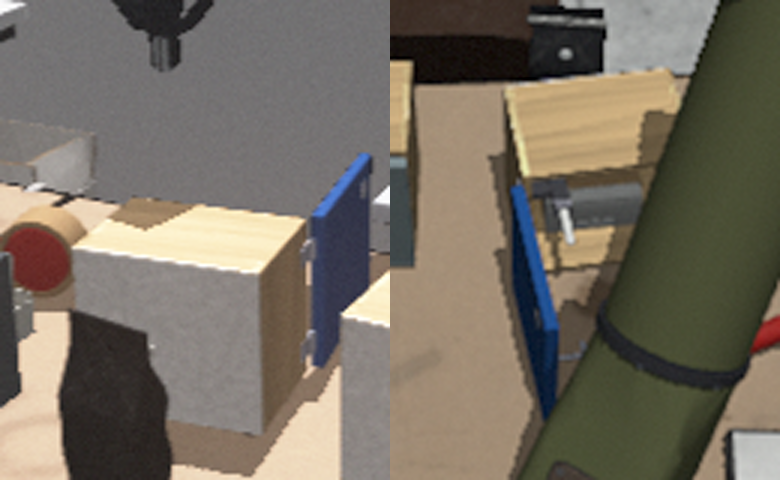

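Call:
{"name": "carry_out", "arguments": {
  "targets": [
    [[-0.02,0,0,0,0,0,1],[-0.04,0,0,0,0,0,1],[-0.04,0,0,0,0,0,1],[-0.04,0,0,0,0,0,1],[-0.04,0,0,0,0,0,1]]
  ]
}}

```text
t: 10.65
tcp_pos: [0.4967, -0.2439, 0.2979]
ee_rot: [[-0.008, -0.995, -0.095], [-0.002, -0.095, 0.996], [-1.0, 0.008, -0.002]]
contact_force: [0.2, -0.3, -0.1]
finger_gap: 0.0001
```

Run:
```python
from h import *
b=capture("top");a=capture("side");cv2.imwrite("pics/t9.png",b);rel()
for nm,im in(("top",b),("side",a)):
    o=cv2.imread(f"pics/{nm}0.png");d=cv2.absdiff(o,im).max(2)>60
    print(nm,"grey door diff" if nm=="top" else "",d[180:250,228:288].mean())
```

```text
10.75 [ 0.4967 -0.2435  0.2976] [[-0.009, -0.995, -0.095], [-0.002, -0.095, 0.995], [-1.0, 0.009, -0.001]] [ 0.33  0.23 -0.39] -0.00017083662764496272 [ 36.  31. -24.  96.  15.  56. 102.]
n in tool [-0.009 -1.     0.004] e,n: [ 0.1931 -0.1141]
top grey door diff 0.0014285714285714286
side  0.07166666666666667
```

View pics/t9.png

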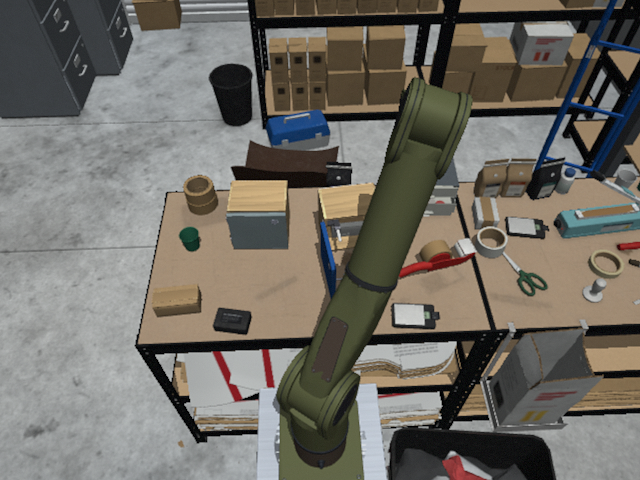

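The blue door stands open and the grey door (228–288, 180–250) is shut. The loose things in view are in place, and the arm is clear.

```bash
python3 -c "
from bench import *
print(hand_in())"
```

```text
the job is handed in; nothing more can be done
None
```

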